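# Seat the fitting sleeve and close the ratchet clamp by four clicks

## Robot

A 6-joint arm with a two-finger parallel gripper is mounted at the origin on a cart in front of the work surface, level with it; the furniture and walls round the work are solid. World frame = base frame: x ahead of the robot, y to its left, z up, the work surface at z = 0. Lengths are in m, angles in degrees, forces in N, time in s.
With the tool pointing down it reaches from about 0.325 to 0.85 m from the base axis. Payload 15.5 kg.
Tool frame: the origin (TCP) lies midway between the tips of the shut fingers; the grasp point (between the pads) lies 19 mm behind it; z points along the fingers, y is the line along which they close (so a half turn about z gives the same grasp; the last joint's range is limited). The gripper opens to 91 mm and grips with 3 to 60 N. Pads are 32 mm wide; open, the fingers measure 118 mm over their backs; the gripper's body (76 mm by 178 mm) begins 60 mm behind the grasp point.
Start: joints at [-82.248, 28.281, 77.091, -0, 74.628, -5.472], TCP at [0.143, -0.608, 0.214] pointing down, gripper open.
Joint ranges: [-166.48, 166.48], [-47.26, 123.95], [12.59, 153.08], [-70.14, 250.14], [6.76, 159.57], [-176.63, 176.63]. Speed limits (degrees/s): [108.29, 108.29, 147.25, 172.46, 172.46, 172.46].

## Interface

Orientations are given as a 3x3 rotation matrix whose columns are the frame's x, y, z axes.
In Python, from bench import ctrl gives the robot as it stands. The module is installed in compiled form; this text tells all that it offers. Calls block until the motion is done:
- ctrl.goto(position, orientation): joint-space move of the TCP to a pose.
- ctrl.move_l(position, vel=0.15, ori=None, contact_N=None): straight line of the TCP; ori=None keeps the orientation; vel is the mean speed in m/s. With contact_N (N) it stops when the force on the tool has changed by that much, and returns True; else False.
- ctrl.movej(angles): joint-space move.
- ctrl.command_gripper(opening): opening from 0.0 (shut) to 1.0 (fully open); the grip force is fixed at half the most; returns when the fingers have stopped.
- ctrl.sleep(seconds).
- ctrl.ik(position, orientation): joint angles nearest the present ones, or None.
- ctrl.read_camera(name): name is "scene" or "side" or "wrist"; returns the picture (400x640x3 uint8, blue, green, red); there is no depth.
- ctrl.camera_params(name): a dict with "fx", "fy", "cx", "cy" (pixels), "pose" (4x4, takes a point from camera to world coordinates); the wrist camera has in their place "T_tool_cam" (4x4, takes a point from camera to tool coordinates, whose origin is the TCP and whose axes are the flange's). Camera axes: x right, y up, looking along -z (the intrinsics and any distortion apply to the point x, -y, -z); pixel columns grow to the right and rows downward; lengths in m; the calibration is good to about 2 mm. A picture is of the moment at which its call begins: read the wrist's pose just before it. camera_params takes no time and is no camera call.
A pose or a line that the arm cannot do raises ctrl.MotionError and nothing moves.
- ctrl.sign_off(): hands the job in; it is judged then, once.
Readings, each from a call of its own:
- ctrl.current_t(): time.
- ctrl.current_q(): joint angles.
- ctrl.current_dq(): joint speeds.
- ctrl.current_effort(): joint torques, N m.
- ctrl.current_tool_pos(): TCP position.
- ctrl.current_eef_rot(): TCP orientation.
- ctrl.current_contact_force(): force on the tool from outside, world axes, zero at the start.
- ctrl.current_wrist_torque(): the same for the moment, N m.
- ctrl.current_grip_width(): opening from 0.0 (shut) to 1.0 (fully open).
- ctrl.current_grasp_force(): force on a finger pad.
Only numpy, scipy, OpenCV 4.12 (cv2) and the standard library are available. Lean on these libraries where they do the work, as an engineer would, in place of code of your own. Each camera call takes 0.05 s, during which the arm holds its last target. There are 200 camera calls.

## Task

Of the three plain metal sleeves on the tray, take the one that fits the clamp's round nest snugly, seat it upright and fully home in the nest and let go of it. Then take the clamp's lever by its upright handle and swing it from its rest by exactly four clicks, not one more, so that the jaw closes up to the sleeve; the lever springs back if let go, so finish while still holding it there. Leave everything else where it stands.

Things in the scene. Friction and masses are not known exactly. Their poses are not given: they have to be found in the camera images.
- clamp: ratchet clamp, aluminium base plate 125 x 215 x 12 mm fixed to the bench; origin on the bench, 8 mm in front of the plate's middle. Own +x points to its back, away from the robot, +y from the nest to the lever, z up. The nest block (74 x 74 mm, top 30 mm above the bench) is centred at y = -75 mm, the lever's upright pivot at y = +50 mm, a sliding jaw between them
- nest_mouth (a point): centre of the nest's mouth, 30 mm above the bench: a round blind hole 39 mm in diameter, 12 mm deep, with a 2 mm chamfer; the seated sleeve's centre stands 18 mm above this point. Grip the sleeve across the clamp's x, so that the fingers stay clear of the jaw
- sleeve_a_mid (a point): centre (half-way up) of a plain upright aluminium sleeve, outer diameter 28 mm, height 60 mm, 60 g; starts standing on the tray, whose top is 30 mm above the bench. Grip it in its upper half
- sleeve_b_mid (a point): centre (half-way up) of a plain upright aluminium sleeve, outer diameter 36 mm, height 60 mm, about 100 g; starts standing on the tray. Grip it in its upper half (its lowest 12 mm go into the nest)
- sleeve_c_mid (a point): centre (half-way up) of a plain upright aluminium sleeve, outer diameter 44 mm, height 60 mm, 140 g; starts standing on the tray
- lever (a joint): angle of the clamp's lever (rad): 0 at rest, where its arm points along the clamp's +y; it grows as the handle swings anticlockwise seen from above, towards the clamp's -x (its front). One click is 0.209 rad (12 degrees), so four are 0.838; a tooth passes half-way between two clicks. It can go on to six clicks
- lever_pivot (a point): point on the lever's upright pivot axis, 74 mm above the bench; the handle moves on a circle of 85 mm radius about it
- lever_grip (a point): point on the axis of the lever's upright round black handle, diameter 14 mm, at the height to grip, 74 mm above the bench; the handle's top is 92 mm and the flat arm below it 46 mm above the bench. The push needed there jumps to 5 to 6.5 N on leaving each click and falls to about 2 N as the next is reached; a spring pulls the lever back to rest when let go (the clicks do not lock)
- jaw_pad (a point): middle of the rubber pad, facing the nest, of the jaw (42 mm wide along the clamp's x, top 58 mm above the bench). It goes 5 mm towards the nest (clamp's -y) for each click of the lever and stands 1.5 mm from the seated 36 mm sleeve at four
- stopcock: small three-way stopcock, 26 x 44 x 17 mm, lying on the tray among the sleeves (bystander)
- sample_pot: specimen pot with a screw cap, 46 mm diameter, 57 mm high, on the tray (bystander)
- media_bottle: glass bottle, 69 mm diameter, 129 mm high, on the tray (bystander)
- navy_tape: roll of tape lying flat, 72 mm diameter, 24 mm high, on the bench in front of the clamp (bystander)
- pen_black: marker pen, 126 mm long, 15 mm thick, lying on the bench (bystander)
- vial_d: small capped vial, 25 mm diameter, 60 mm high, on the bench to the right of the clamp (bystander)

How it is judged (in metres and radians):
On the way, in this order (a step that is already met when the one before it is completed fails the run):
1. the 36 mm sleeve stands fully home in the nest, let go, the lever still at its rest (horizontal distance between sleeve_b_mid and nest_mouth below 0.004 m and z of sleeve_b_mid in the frame of nest_mouth below 0.0205 m and angle between sleeve_b_mid's own z axis and vertical below 0.08 rad and contact force between the fingers and sleeve_b below 0.1 N and value of joint lever below 0.1 rad), for 0.2 s.
2. the lever stands at four clicks, held by the fingers (value of joint lever between 0.75 and 0.925 rad and contact force between the fingers and lever above 0.5 N), for 0.3 s.
At the end, for the whole second after the job is handed in: The fingers hold the lever (over 0.5 N) at four clicks, between 0.75 and 0.925 rad; the 36 mm sleeve stands in the nest within 4 mm of its centre, within 2.5 mm of fully down and within 0.08 rad of upright, untouched by the robot (all of step 2 and horizontal distance between sleeve_b_mid and nest_mouth below 0.004 m and z of sleeve_b_mid in the frame of nest_mouth below 0.0205 m and angle between sleeve_b_mid's own z axis and vertical below 0.08 rad and contact force between the arm and sleeve_b below 0.1 N); the arm keeps its last pose, push and grip.
It fails at once if the lever goes on towards a fifth click (value of joint lever above 0.96 rad).
It fails at once if the lever is advanced before the sleeve is in the nest (value of joint lever above 0.2 rad and distance between sleeve_b_mid and nest_mouth above 0.03 m).
It fails at once if another sleeve or a bystander is displaced by more than 3 cm (distance of any of sleeve_a_mid, sleeve_c_mid, stopcock, sample_pot, media_bottle, navy_tape, pen_black, vial_d from where it was at the start of the episode above 0.03 m).
It also fails if it takes over 51 s, if anything falls off the work surface, if the arm or the gripper's body presses on something with over 40 N, if the wrist force passes 120 N, or if a joint passes its speed limit or range.

## Working session

There is one attempt and no reset: what is moved stays moved. The work goes in short steps, each a Python script; the robot and the scene stay as the last script left them, time stands still between calls to the robot, and variables do not carry over. Pictures are saved under pics/ and viewed, at most 10 in all, crops included, and the job is handed in when it is done.

```bash
mkdir -p pics; python3 - <<'E'
from bench import ctrl
import cv2
for n in("scene","side"):
    cv2.imwrite(f"pics/{n}0.png",ctrl.read_camera(n)); p=ctrl.camera_params(n); print(n,{k:(v.round(4).tolist() if hasattr(v,'round') and hasattr(v,'tolist') else v) for k,v in p.items()})
print(ctrl.camera_params("wrist")); print(ctrl.current_eef_rot(),ctrl.current_t())
E
```

```text
scene {'fx': 362.2923984432125, 'fy': 362.2923984432125, 'cx': 325.27826516069666, 'cy': 198.58532631125212, 'pose': [[-0.819, 0.2945, -0.4925, 0.0062], [-0.5737, -0.4426, 0.6892, 0.6612], [-0.0151, 0.847, 0.5314, 0.6811], [0.0, 0.0, 0.0, 1.0]]}
side {'fx': 504.0575100181026, 'fy': 504.0575100181026, 'cx': 318.97884331332364, 'cy': 200.70287465838624, 'pose': [[-0.9988, 0.0164, -0.0457, 0.4879], [-0.0482, -0.4543, 0.8896, 1.0887], [-0.0062, 0.8907, 0.4545, 0.6946], [0.0, 0.0, 0.0, 1.0]]}
{'fx': 283.08820841807625, 'fy': 283.08820841807625, 'cx': 321.4866857103482, 'cy': 200.63220343034038, 'T_tool_cam': array([[ 2.18503178e-04,  9.58261027e-01,  2.85894659e-01,
         8.17896500e-02],
       [ 9.99998735e-01, -6.59845899e-04,  1.44739222e-03,
         2.60429705e-04],
       [ 1.57562598e-03,  2.85893981e-01, -9.58259959e-01,
        -1.71403959e-01],
       [ 0.00000000e+00,  0.00000000e+00,  0.00000000e+00,
         1.00000000e+00]])}
[[ 9.73488199e-01  2.28737208e-01 -1.28293153e-04]
 [ 2.28737208e-01 -9.73487576e-01  1.10841406e-03]
 [ 1.28643746e-04 -1.10837342e-03 -9.99999377e-01]] 0.1
```

View pics/scene0.png

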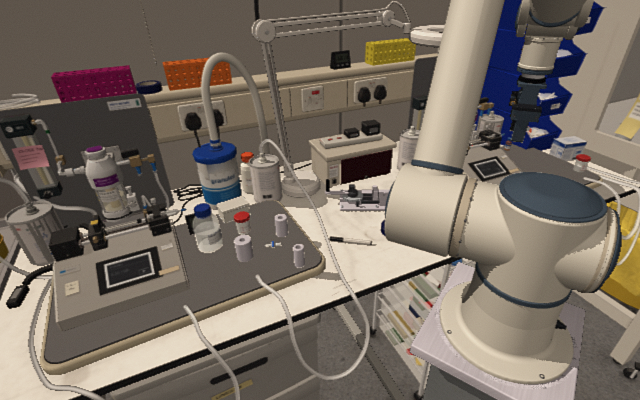

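View pics/side0.png

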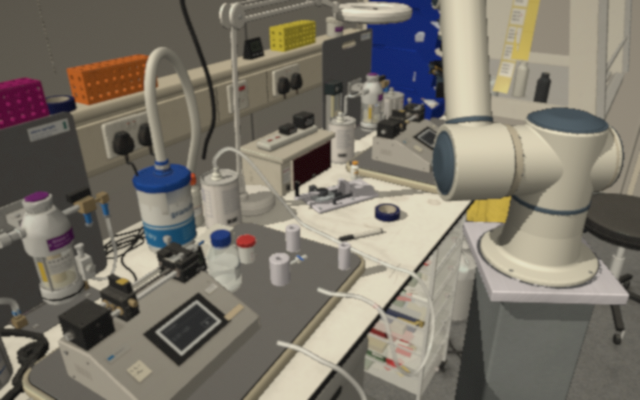

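The scene view shows sleeves C at about (243,247), B at (281,225) and A at (298,256), with the clamp near (365,198). The side view shows C at (279,269), B at (292,238), A at (344,256) and the clamp near (345,195). I'll triangulate these roughly, then take a wrist view from above.

```bash
cat > h.py <<'E'
from bench import ctrl
import numpy as np, cv2
def ray(p,T,uv):
    d=T[:3,:3]@np.array([(uv[0]-p['cx'])/p['fx'],-(uv[1]-p['cy'])/p['fy'],-1.]); return T[:3,3],d/np.linalg.norm(d)
def onplane(p,T,uv,z):
    o,d=ray(p,T,uv); return o+d*(z-o[2])/d[2]
def tri(rays):
    A=sum(np.eye(3)-np.outer(d,d) for o,d in rays); b=sum((np.eye(3)-np.outer(d,d))@o for o,d in rays)
    return np.linalg.solve(A,b)
def tool():
    T=np.eye(4); T[:3,:3]=ctrl.current_eef_rot(); T[:3,3]=ctrl.current_tool_pos(); return T
def wT(t): return t@ctrl.camera_params("wrist")["T_tool_cam"]
def down(a):  # tool y axis at yaw a (deg) from world +y ; pointing down
    c,s=np.cos(np.radians(a)),np.sin(np.radians(a))
    return np.array([[c,s,0],[s,-c,0],[0,0,-1.]])
def proj(p,T,X):
    c=T[:3,:3].T@(np.asarray(X)-T[:3,3]); return np.array([p['cx']+p['fx']*c[0]/-c[2],p['cy']+p['fy']*c[1]/c[2]])
def snap(name):
    t=tool(); im=ctrl.read_camera("wrist"); cv2.imwrite(f"pics/{name}.png",im); np.save(f"pics/{name}.npy",wT(t)); return im
E
python3 - <<'E'
from h import *
S,D=ctrl.camera_params("scene"),ctrl.camera_params("side")
for n,a,b in [("C",(243,247),(279,269)),("B",(281,225),(292,238)),("A",(298,256),(344,256)),("clamp",(365,198),(345,195)),("pen",(350,240),(360,238))]:
    print(n,tri([ray(S,S['pose'],a),ray(D,D['pose'],b)]).round(3), onplane(S,S['pose'],a,.06).round(3), onplane(D,D['pose'],b,.06).round(3))
def crop(f,x,y,w,h,k,o): cv2.imwrite(o,cv2.resize(cv2.imread(f)[y:y+h,x:x+w],None,fx=k,fy=k,interpolation=cv2.INTER_CUBIC))
a=cv2.imread("pics/scene0.png")[140:280,190:430]; b=cv2.imread("pics/side0.png")[140:300,190:430]
cv2.imwrite("pics/crop0.png",cv2.resize(np.vstack([a,b])[:,:],None,fx=2,fy=2,interpolation=cv2.INTER_CUBIC))
E
```

```text
C [0.624 0.179 0.061] [0.625 0.177 0.06 ] [0.623 0.179 0.06 ]
B [0.608 0.043 0.058] [0.606 0.045 0.06 ] [0.607 0.048 0.06 ]
A [0.481 0.122 0.06 ] [0.481 0.123 0.06 ] [0.481 0.122 0.06 ]
clamp [ 0.481 -0.227  0.048] [ 0.477 -0.218  0.06 ] [ 0.48  -0.191  0.06 ]
pen [ 0.44  -0.069 -0.002] [ 0.404 -0.008  0.06 ] [0.443 0.041 0.06 ]
```

View pics/crop0.png

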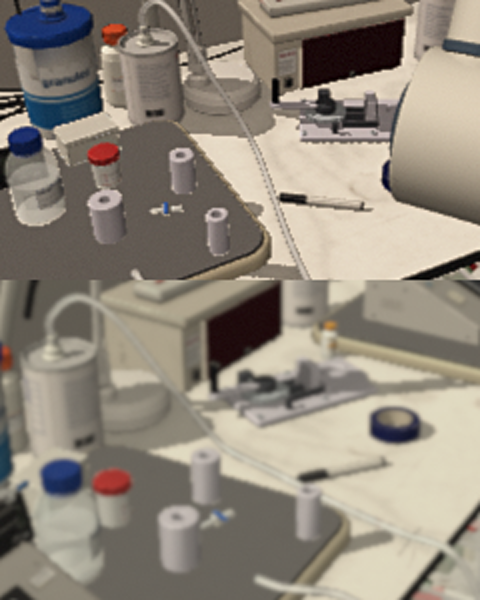

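The enlarged crop confirms the layout. The tray has C (big), B (medium, nearest the clamp) and A (thin). A hose runs between the tray and the clamp, and a ring lamp hangs overhead. I'll check the 3D position of both before moving.

```bash
python3 - <<'E'
from h import *
S,D=ctrl.camera_params("scene"),ctrl.camera_params("side")
print("ring",tri([ray(S,S['pose'],(427,35)),ray(D,D['pose'],(373,12))]).round(3))
print("elbow",tri([ray(S,S['pose'],(265,28)),ray(D,D['pose'],(232,14))]).round(3))
sd=np.array([(60,300),(80,297),(105,310),(150,360),(195,412),(240,450),(300,483),(350,505),(400,527),(470,560)],float); sd=sd/2+[190,0]
sd=sd
P=np.c_[sd[:,0],sd[:,1]]
P[:,1]=(np.array([300,297,310,360,412,450,483,505,527,560])-280)/2+140
for uv in [(175,10),(200,60),(225,95),(250,130),(265,160),(275,195),(290,235),(305,272)]:
    o,d=ray(S,S['pose'],(uv[0]/2+190,uv[1]/2+140)); best=[]
    for s in np.linspace(.4,1.3,1801):
        q=proj(D,D['pose'],o+s*d); 
        best.append((abs(np.interp(q[0],P[:,0],P[:,1])-q[1])if P[0,0]<q[0]<P[-1,0] else 99,s))
    e,s=min(best); print(uv,round(e,2),(o+s*d).round(3))
E
```

```text
ring [ 0.41  -0.411  0.524]
elbow [ 0.744 -0.11   0.555]
(175, 10) 0.03 [ 0.763 -0.137  0.206]
(200, 60) 0.0 [ 0.696 -0.113  0.145]
(225, 95) 0.06 [ 0.659 -0.125  0.086]
(250, 130) 0.03 [ 0.614 -0.13   0.032]
(265, 160) 0.02 [ 0.566 -0.105  0.005]
(275, 195) 0.01 [ 0.501 -0.039  0.005]
(290, 235) 0.0 [0.43  0.027 0.01 ]
(305, 272) 0.01 [0.372 0.08  0.014]
```

```bash
python3 - <<'E'
from h import *
from scipy.optimize import least_squares
rows=[]
a0=np.radians(-82.248)
for r in(.4,.5,.6,.7):
  for z in(.05,.2,.35):
    for tl in(0,25):
      az=np.array([np.cos(a0),np.sin(a0),0]); up=np.array([0,0,1.]); t=np.radians(tl)
      zz=-np.cos(t)*up+np.sin(t)*az; yy=np.cross(up,az)*-1; xx=np.cross(yy,zz)
      q=ctrl.ik(r*az+z*up,np.c_[xx,yy,zz])
      if q is not None: rows.append((r,z,*q))
R=np.array(rows); print(R.shape,R[:4].round(2))
def f(p):
    L1,L2,a,h,d,b,off=p; q2,q3,q5=np.radians(R[:,3]),np.radians(R[:,4]),np.radians(R[:,6])
    s=q2+q3; w=s+q5
    return np.r_[a+L1*np.sin(q2)+L2*np.sin(s)+b*np.cos(s)+d*np.sin(w)-R[:,0], h+L1*np.cos(q2)+L2*np.cos(s)-b*np.sin(s)+d*np.cos(w)-R[:,1]]
g=least_squares(lambda p:np.r_[f(p),1e-6*p[6]],[.4,.4,0,.2,.25,0,0]); print(g.x.round(3),g.cost)
E
```

```text
(23, 8) [[ 4.0000e-01  5.0000e-02 -9.0820e+01  2.7440e+01  1.1807e+02 -0.0000e+00
   3.4490e+01  8.1430e+01]
 [ 4.0000e-01  5.0000e-02 -9.5990e+01  3.1390e+01  1.4116e+02  1.6088e+02
   1.7840e+01 -8.4230e+01]
 [ 4.0000e-01  2.0000e-01 -9.0820e+01  1.1240e+01  1.0773e+02 -0.0000e+00
   6.1040e+01  8.1430e+01]
 [ 4.0000e-01  2.0000e-01 -9.5990e+01  1.8400e+00  1.2715e+02  1.2680e+01
   2.7220e+01  6.6200e+01]]
[0.561 0.328 0.066 0.166 0.287 0.072 0.   ] 0.013468109345593435
```

```bash
python3 - <<'E'
from h import *
from scipy.optimize import least_squares
R=[]
for r in(.4,.5,.6,.7):
  for z in(.05,.2,.35):
    for tl in(0,20):
      a0=np.radians(-82.248)
      az=np.array([np.cos(a0),np.sin(a0),0]); up=np.array([0,0,1.]); t=np.radians(tl); lat=np.cross(up,az)
      zz=-np.cos(t)*up+np.sin(t)*az; yy=-lat; xx=np.cross(yy,zz)
      q=ctrl.ik(r*az+z*up+.0596*lat,np.c_[xx,yy,zz])
      if q is not None and abs(q[3])<2: R.append((r,z,*q))
R=np.array(R); print(len(R))
def f(p):
    L1,L2,a,h,d,b=p; q2,q3,q5=np.radians(R[:,3]),np.radians(R[:,4]),np.radians(R[:,6])
    s=q2+q3; w=s+q5
    return np.r_[a+L1*np.sin(q2)+L2*np.sin(s)+b*np.cos(s)+d*np.sin(w)-R[:,0], h+L1*np.cos(q2)+L2*np.cos(s)-b*np.sin(s)+d*np.cos(w)-R[:,1]]
g=least_squares(f,[.4,.4,0,.2,.25,0]); print(g.x.round(3),g.cost)
L1,L2,a,h,d,b=g.x
for P in [(.143,-.608,.214),(.48,-.23,.3),(.48,-.23,.15),(.48,-.23,.1),(.45,-.1,.25),(.6,.05,.25),(.5,-.31,.1),(.5,-.31,.2)]:
    q=ctrl.ik(P,down(13)); 
    if q is None: print(P,None); continue
    x=np.radians(q); A=np.array([np.cos(x[0]),np.sin(x[0])]); e=a+L1*np.sin(x[1]),h+L1*np.cos(x[1])
    w=e[0]+L2*np.sin(x[1]+x[2]),e[1]+L2*np.cos(x[1]+x[2])
    print(P,np.round(q,1),"elbow rz",np.round(e,2),"wrist rz",np.round(w,2))
E
```

```text
23
[ 0.597  0.384 -0.     0.257  0.353  0.118] 7.855709342990062e-19
(0.143, -0.608, 0.214) [-82.2  28.2  77.1  -0.   74.6  -5.2] elbow rz [0.28 0.78] wrist rz [0.65 0.68]
(0.48, -0.23, 0.3) [-32.   16.3  82.7  -0.   81.   45. ] elbow rz [0.17 0.83] wrist rz [0.55 0.77]
(0.48, -0.23, 0.15) [-32.   25.2  94.7  -0.   60.1  45. ] elbow rz [0.25 0.8 ] wrist rz [0.59 0.6 ]
(0.48, -0.23, 0.1) [-32.   29.3  97.5  -0.   53.2  45. ] elbow rz [0.29 0.78] wrist rz [0.6  0.55]
(0.45, -0.1, 0.25) [-20.   12.7  96.2  -0.   71.1  57. ] elbow rz [0.13 0.84] wrist rz [0.5  0.71]
(0.6, 0.05, 0.25) [-0.9 24.6 77.6 -0.  77.8 76.1] elbow rz [0.25 0.8 ] wrist rz [0.62 0.72]
(0.5, -0.31, 0.1) [-37.6  32.8  89.5  -0.   57.6  39.4] elbow rz [0.32 0.76] wrist rz [0.65 0.55]
(0.5, -0.31, 0.2) [-37.6  26.1  83.5  -0.   70.4  39.4] elbow rz [0.26 0.79] wrist rz [0.62 0.66]
```

```bash
python3 - <<'E'
import cv2,numpy as np
a=cv2.imread("pics/scene0.png")[0:100,240:500]; b=cv2.imread("pics/side0.png")[0:70,200:460]
cv2.imwrite("pics/crop1.png",cv2.resize(np.vstack([a,b]),None,fx=3,fy=3,interpolation=cv2.INTER_CUBIC))
E
```

```text
(no output)
```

View pics/crop1.png

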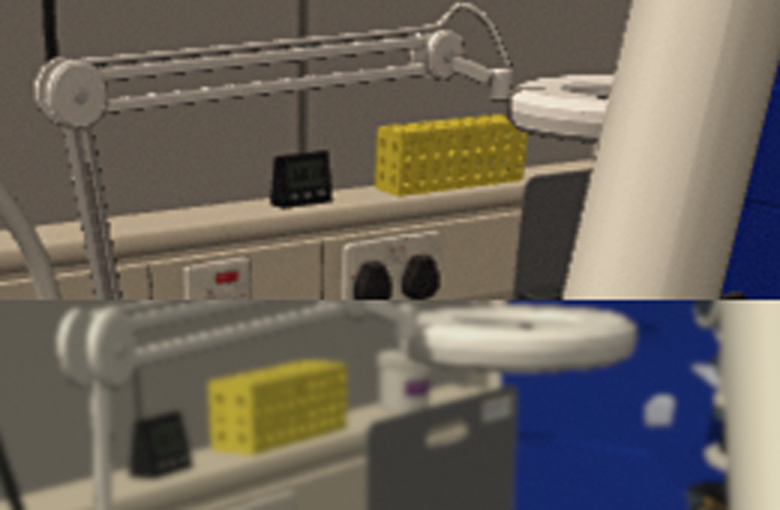

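```bash
python3 - <<'E'
from h import *
S,D=ctrl.camera_params("scene"),ctrl.camera_params("side")
for n,a,b in [("mount",(407.3,27.3),(336,11.7)),("joint2",(388.3,17.7),(318,1.7)),("ringleft",(411,35),(338,15)),("elbow",(265,30.7),(233,15))]:
    r=[ray(S,S['pose'],a),ray(D,D['pose'],b)]; X=tri(r); print(n,X.round(3),[np.round(proj(c,c['pose'],X),1) for c in(S,D)])
for z in(.5,.55,.6):
  print("right edge",z,onplane(D,D['pose'],(411,12),z).round(3),"left",onplane(D,D['pose'],(337,14),z).round(3),onplane(S,S['pose'],(411,35),z).round(3), "centre",onplane(D,D['pose'],(374,12),z).round(3))
E
```

```text
mount [ 0.516 -0.512  0.52 ] [array([407.,  30.]), array([335.9,   9. ])]
joint2 [ 0.567 -0.479  0.55 ] [array([388.1,  19.8]), array([317.9,  -0.5])]
ringleft [ 0.51  -0.534  0.502] [array([411. ,  35.5]), array([338. ,  14.5])]
elbow [ 0.741 -0.106  0.551] [array([265. ,  30.4]), array([233. ,  15.4])]
right edge 0.5 [ 0.28  -0.612  0.5  ] left [ 0.513 -0.563  0.5  ] [ 0.519 -0.556  0.5  ] centre [ 0.397 -0.613  0.5  ]
right edge 0.55 [ 0.333 -0.175  0.55 ] left [ 0.507 -0.139  0.55 ] [ 0.377 -0.22   0.55 ] centre [ 0.42  -0.176  0.55 ]
right edge 0.6 [0.387 0.262 0.6  ] left [0.5   0.286 0.6  ] [0.236 0.116 0.6  ] centre [0.443 0.261 0.6  ]
```

The ring lamp is near (0.41,-0.55,0.51), so I'll retract before sweeping past it. Then I'll take wrist views of the clamp and the tray.

```bash
python3 - <<'E'
from h import *
u=np.array([.143,-.608])/.6246
ctrl.goto([*(u*.38),.26],ctrl.current_eef_rot())
ctrl.goto([.33,-.19,.26],down(-45))
ctrl.goto([.48,-.22,.27],down(-90))
snap("w1"); print(ctrl.current_t())
ctrl.goto([.46,.04,.27],down(-90))
snap("w2"); print(ctrl.current_t(),ctrl.current_q())
E
```

```text
3.725Traceback (most recent call last):
  File "<stdin>", line 7, in <module>
bench.MotionError: the arm cannot take that pose within its joint ranges
```

View pics/w1.png

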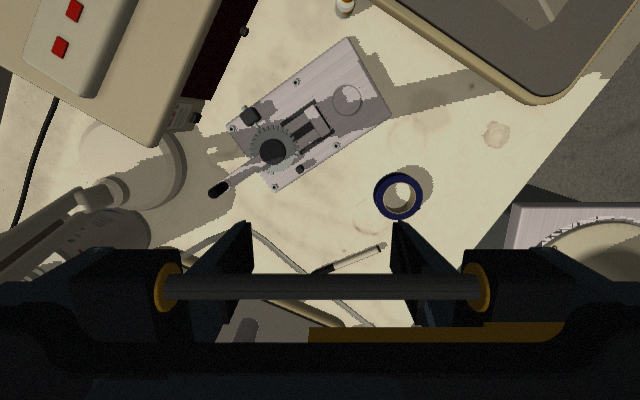

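The wrist view shows the clamp plate rotated. The nest hole is at about (346,98), the pivot at (273,150), the handle top at (217,190) and the tape at (398,197). I'll compute a first pose, then take the tray view at the grasp yaw.

```bash
python3 - <<'E'
from h import *
W=ctrl.camera_params("wrist"); T=np.load("pics/w1.npy")
for n,uv,z in [("nest",(346,98),.03),("pivot",(273,151),.07),("handle",(215,190),.092),("tape",(398,197),.024)]: print(n,onplane(W,T,uv,z).round(4))
im=cv2.imread("pics/w1.png")[25:215,190:430]
cv2.imwrite("pics/w1c.png",cv2.resize(im,None,fx=3,fy=3,interpolation=cv2.INTER_CUBIC))
ctrl.goto([.50,-.03,.27],down(36)); snap("w2"); print(ctrl.current_t(),ctrl.current_q())
T=np.load("pics/w2.npy")
for n,X in [("B",(.607,.045,.09)),("C",(.624,.179,.09)),("A",(.481,.122,.09))]: print(n,proj(W,T,X))
E
```

```text
nest [ 0.4464 -0.3245  0.03  ]
pivot [ 0.5429 -0.2572  0.07  ]
handle [ 0.6154 -0.2104  0.092 ]
tape [ 0.3624 -0.182   0.024 ]
5.45 [-1.03026530e+01  1.50182414e+01  8.94720815e+01 -2.77244219e-03
  7.55064038e+01  4.37754771e+01]
B [323.10294931  71.34413121]
C [229.20039316 -24.68047442]
A [209.26761533 123.00259455]
```

View pics/w1c.png

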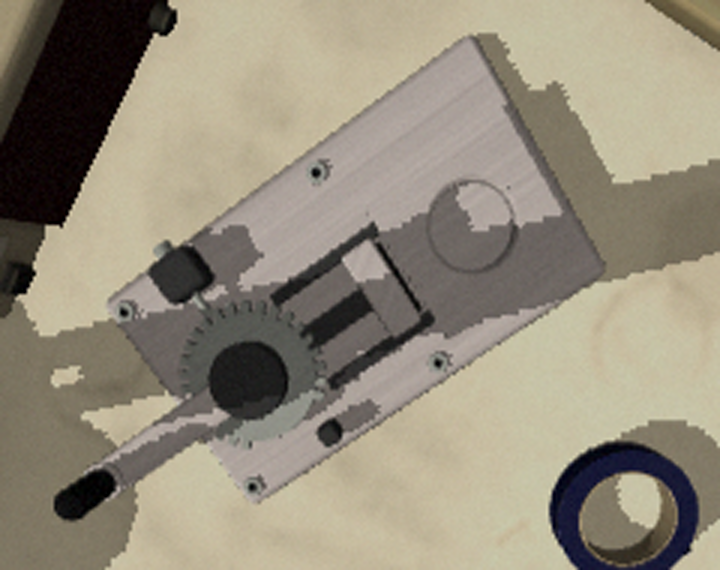

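View pics/w2.png

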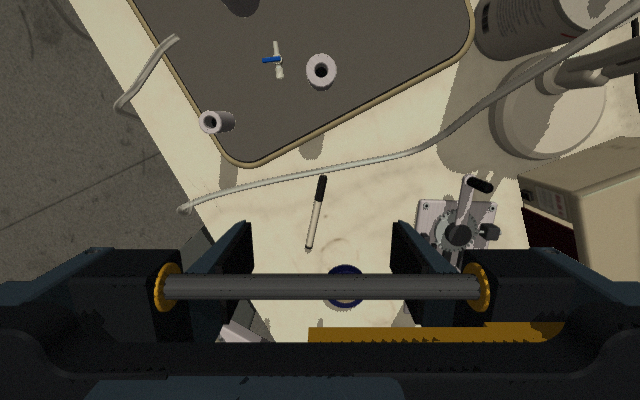

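In w2, sleeve B's top is at (321,70), matching the prediction, with the stopcock at (275,60) and A at (210,122). Next come close views of the nest and B, to refine both before grasping.

```bash
python3 - <<'E'
from h import *
W=ctrl.camera_params("wrist"); T=np.load("pics/w1.npy")
c=[onplane(W,T,(190+x/3,25+y/3),.012)[:2] for x,y in [(475,37),(603,268),(257,502),(108,300)]]
c=np.array(c); m=c.mean(0); y=(c[2]+c[3]-c[0]-c[1]); y/=np.linalg.norm(y); x=np.array([y[1],-y[0]])
print(c.round(4),np.linalg.norm(np.roll(c,-1,0)-c,axis=1).round(4),"mid",m.round(4),"az y",np.degrees(np.arctan2(y[1],y[0])))
O=m-.008*x; print("nest",O-.075*y,"pivot",O+.05*y,"handle",O+.135*y, "direct nest",onplane(W,T,(347.3,100),.03))
print("handle top",onplane(W,T,(214,194),.092))
ctrl.goto([.446,-.265,.17],down(-90)); a=snap("n"); T=np.load("pics/n.npy"); print(proj(W,T,(.446,-.3245,.03)))
ctrl.goto([.558,.010,.2],down(36)); b=snap("b"); T=np.load("pics/b.npy"); print(proj(W,T,(.607,.045,.09)),ctrl.current_t())
a=cv2.resize(a[0:240,200:500],None,fx=2,fy=2,interpolation=cv2.INTER_CUBIC)
b=cv2.resize(b[60:240,220:420],None,fx=2,fy=2,interpolation=cv2.INTER_CUBIC)[:,:200*2]
o=np.zeros((600,800,3),np.uint8); o[:480,:400]=a[:,:400]; o[:360,400:]=b; cv2.imwrite("pics/nb.png",o)
E
```

```text
[[ 0.4439 -0.4025]
 [ 0.3791 -0.3033]
 [ 0.5516 -0.1859]
 [ 0.6198 -0.2879]] [0.1185 0.2087 0.1227 0.21  ] mid [ 0.4986 -0.2949] az y 33.65455143886155
nest [ 0.43173288 -0.32979341] pivot [ 0.53578213 -0.26052037] handle [ 0.60653562 -0.2134147 ] direct nest [ 0.44456671 -0.32188911  0.03      ]
handle top [ 0.61725552 -0.20512766  0.092     ]
[322.32103098 136.59655824]
[321.51750106 138.9872388 ] 8.6417
```

View pics/nb.png

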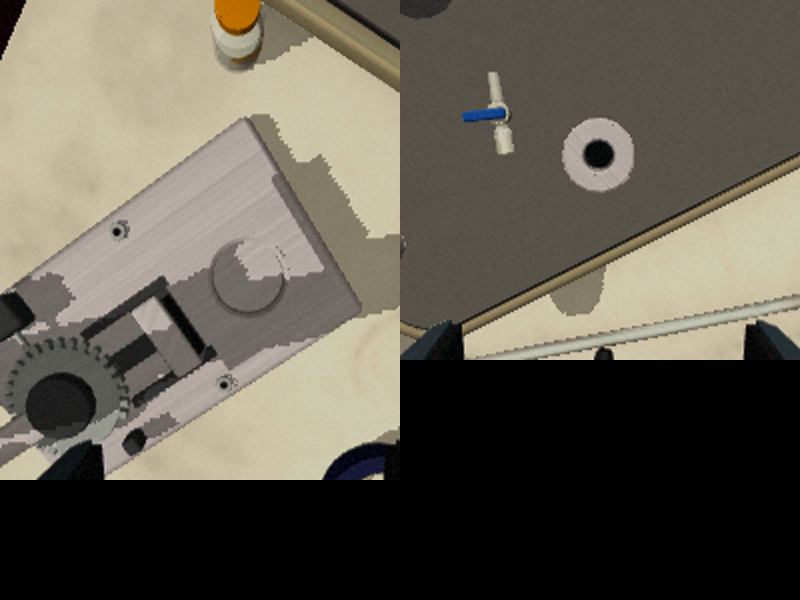

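The nest rim centre is at (324,138) in full coordinates, giving (0.4445,-0.3222). B's top centre is at (319,137). The clamp's y axis points about 34° from world x. I'll grasp B now.

```bash
python3 - <<'E'
from h import *
W=ctrl.camera_params("wrist"); T=np.load("pics/b.npy")
B=onplane(W,T,(319,137),.09); print("B",B,"nest",onplane(W,np.load("pics/n.npy"),(324,138),.03))
R=down(34); ctrl.command_gripper(.58)
ctrl.goto([B[0],B[1],.14],R)
print(ctrl.move_l([B[0],B[1],.056],vel=.12,contact_N=6),ctrl.current_tool_pos())
ctrl.command_gripper(0.); print("w",ctrl.current_grip_width()*91,ctrl.current_grasp_force(),ctrl.current_tool_pos())
ctrl.move_l([B[0],B[1],.2],vel=.15); print(ctrl.current_grip_width()*91)
N=np.array([.4445,-.3222])
ctrl.goto([*N,.13],R); snap("held"); print(ctrl.current_contact_force(),ctrl.current_t(),ctrl.current_tool_pos())
E
```

```text
B [0.60709697 0.04809198 0.09      ] nest [ 0.44418712 -0.3230244   0.03      ]
False [0.60758799 0.04795636 0.05687275]
w 35.31052183952132 29.999349787831306 [0.60743322 0.04810922 0.05654993]
35.2033707459376
[ 0.19458095 -0.45936896 -1.90006848] 13.75 [ 0.44526351 -0.32151616  0.13016891]
```

```bash
python3 - <<'E'
from h import *
N=np.array([.4445,-.3225])
ctrl.move_l([*N,.062],vel=.08)
p=ctrl.current_tool_pos(); f0=ctrl.current_contact_force(); print(p,f0)
c=ctrl.move_l([*N,.041],vel=.02,contact_N=6)
print(c,ctrl.current_tool_pos(),ctrl.current_contact_force()-f0,ctrl.current_wrist_torque(),ctrl.current_t())
E
```

```text
[ 0.44471556 -0.32266632  0.06237235] [-0.97691955  0.04519641 -0.99492974]
True [ 0.44435231 -0.32236554  0.04440196] [1.20547862 1.38309739 8.32953048] [0.07420469 0.06874732 0.04503244] 15.5667
```

Contact came at 0.0444, so the sleeve is seated. I'll release, lift, and take a picture covering both nest and handle.

```bash
python3 - <<'E'
from h import *
ctrl.command_gripper(.6); ctrl.sleep(.3)
p=ctrl.current_tool_pos(); ctrl.move_l([p[0],p[1],.16],vel=.12)
ctrl.goto([.50,-.22,.2],down(-90)); a=snap("v"); print(ctrl.current_t(),ctrl.current_tool_pos())
W=ctrl.camera_params("wrist"); T=np.load("pics/v.npy")
print("sleeve top pred",proj(W,T,(.4445,-.3225,.078)),"handle",proj(W,T,(.6186,-.2048,.092)))
cv2.imwrite("pics/vc.png",cv2.resize(a[40:260,130:430],None,fx=2.6,fy=2.6,interpolation=cv2.INTER_CUBIC))
E
```

```text
19.6583 [ 0.49991938 -0.22008334  0.19992184]
sleeve top pred [379.2189499   92.92167406] handle [208.24197759 212.18495886]
```

View pics/vc.png

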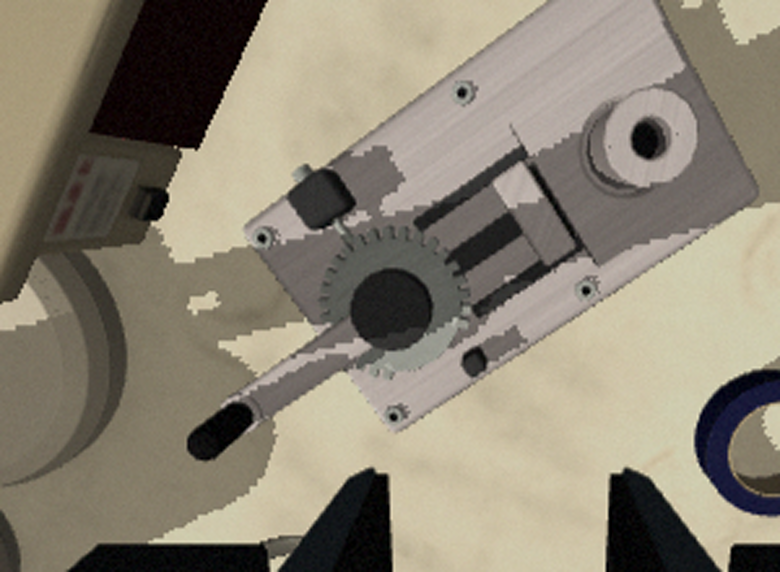

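The sleeve stands upright in the nest, its top at (379,93) exactly as predicted. The handle top is at about (208.8,210.4). I'll check how much room the nearby instrument box and lamp base leave for the gripper body.

```bash
python3 - <<'E'
from h import *
W=ctrl.camera_params("wrist"); T1=np.load("pics/w1.npy"); T=np.load("pics/v.npy")
S,D=ctrl.camera_params("scene"),ctrl.camera_params("side")
h=onplane(W,T,(208.8,210.4),.092); N=np.array([.4445,-.3225]); d=h[:2]-N; print("handle",h,np.linalg.norm(d),np.degrees(np.arctan2(d[1],d[0])))
k=ray(W,T,(280.4,158.8)); k1=ray(W,T1,(272.3,151)); print("knob",tri([k,k1]))
print("boxknob",tri([ray(W,T1,(194,115)),ray(W,T,(187.7,118.8))]),"panelcorner",tri([ray(W,T1,(210.7,100)),ray(W,T,(205,97))]))
print("box top corner",tri([ray(S,S['pose'],(331,162)),ray(D,D['pose'],(282,170))]))
print("post foot",tri([ray(S,S['pose'],(301,183)),ray(D,D['pose'],(240,190))]))
for z in(.06,.1,.14): print(z,onplane(W,T,(130+180/2.6,40+150/2.6),z),onplane(W,T,(130+140/2.6,40+243/2.6),z), "lampbase edge",onplane(W,T,(130+125/2.6,40+350/2.6),z-.05))
for a in(58,70,82,-122,-98): print(a,ctrl.ik([.6185,-.206,.055],down(a)))
E
```

```text
handle [ 0.61779332 -0.2067661   0.092     ] 0.20838644158434344 33.73697056383571
knob [ 0.54556878 -0.25594259  0.06021824]
boxknob [ 0.643842   -0.29992413  0.05821794] panelcorner [ 0.61898898 -0.31965376  0.0649273 ]
box top corner [ 0.67337168 -0.31211523  0.08894004]
post foot [ 0.79334032 -0.27853131  0.00889101]
0.06 [ 0.6270909  -0.31902784  0.06      ] [ 0.64805723 -0.2829229   0.06      ] lampbase edge [ 0.68652203 -0.22787077  0.01      ]
0.1 [ 0.61081313 -0.31679377  0.1       ] [ 0.62908517 -0.28532851  0.1       ] lampbase edge [ 0.66591688 -0.23603882  0.05      ]
0.14 [ 0.59453535 -0.31455971  0.14      ] [ 0.61011311 -0.28773412  0.14      ] lampbase edge [ 0.64531173 -0.24420687  0.09      ]
58 [-2.36666188e+01  4.03084752e+01  8.17688863e+01 -2.54444375e-14
  5.79226385e+01  8.33338117e+00]
70 [-2.36666188e+01  4.03084752e+01  8.17688863e+01 -2.54444375e-14
  5.79226385e+01 -3.66661883e+00]
82 [-2.36666188e+01  4.03084752e+01  8.17688863e+01 -2.54444375e-14
  5.79226385e+01 -1.56666188e+01]
-122 [-2.36666188e+01  4.03084752e+01  8.17688863e+01 -2.54444375e-14
  5.79226385e+01 -1.71666619e+02]
-98 [-2.36666188e+01  4.03084752e+01  8.17688863e+01 -2.54444375e-14
  5.79226385e+01  1.64333381e+02]
```

```bash
python3 - <<'E'
from h import *
ctrl.goto([.50,-.13,.11],down(82)); ctrl.command_gripper(.4)
q=np.radians(ctrl.current_q()); print(np.degrees(q).round(1),ctrl.current_t())
L1,L2,a,h,d,b=.597,.384,0,.257,.353,.118
A=np.array([np.cos(q[0]),np.sin(q[0])]); lat=np.array([-A[1],A[0]])*.0596
def P(r,z): return np.r_[A*r+lat,z]
s=q[1]+q[2]; e=np.array([L1*np.sin(q[1]),h+L1*np.cos(q[1])]); f=L2*np.array([np.sin(s),np.cos(s)]); o=b*np.array([np.cos(s),-np.sin(s)])
ch={"A":[(0,h),e,e+o,e+o+f,e+o+f-[0,d]],"B":[(0,h),e,e+f,e+o+f,e+o+f-[0,d]]}
out=[]
for n in("scene","side"):
    im=ctrl.read_camera(n); p=ctrl.camera_params(n); im=cv2.copyMakeBorder(im,100,0,0,0,cv2.BORDER_CONSTANT)
    for k,c in(("A",(0,0,255)),("B",(0,255,0))):
        pts=np.array([proj(p,p['pose'],P(*x))+[0,100] for x in ch[k]]).astype(int)
        cv2.polylines(im,[pts],False,c,1)
    out.append(im[0:300,240:640])
cv2.imwrite("pics/arm.png",np.hstack(out))
E
```

```text
[-21.2  27.4  99.2  -0.   53.4 -13.2] 22.6583
```

View pics/arm.png

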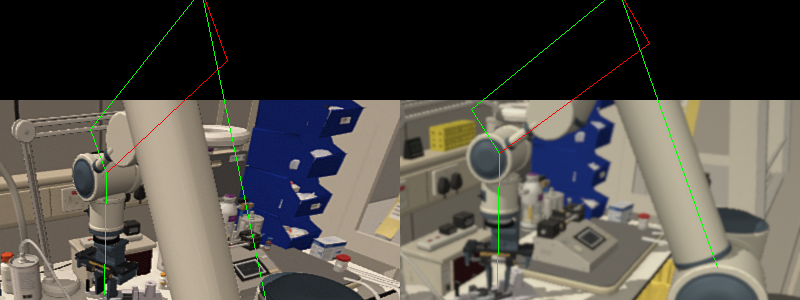

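The red skeleton (offset at the elbow) matches the picture, so the wrist clears the lamp if I stay low. Next I grip the handle.

```bash
python3 - <<'E'
from h import *
H=[.618,-.2063]; R=down(82)
ctrl.move_l([*H,.104],vel=.12)
c=ctrl.move_l([*H,.056],vel=.08,contact_N=6); print(c,ctrl.current_tool_pos(),ctrl.current_contact_force())
if not c:
    ctrl.command_gripper(0.); print("w",ctrl.current_grip_width()*91,ctrl.current_grasp_force(),ctrl.current_tool_pos(),ctrl.current_contact_force())
print(ctrl.current_t())
E
```

```text
False [ 0.61819321 -0.20638588  0.05610326] [-0.0009753   0.15889944  0.20062978]
w 13.599809143391692 29.999392926692963 [ 0.61882453 -0.20650648  0.05639163] [ 5.54420318 -0.00917945  0.64076829]
25.3167
```

```bash
cat > swing.py <<'E'
from h import *
P=np.array([.5483,-.2535]); PH=33.9
def at(): 
    p=ctrl.current_tool_pos()[:2]-P; return np.degrees(np.arctan2(p[1],p[0]))-PH, np.linalg.norm(p)
def swing(a0,a1,st):
    for a in np.arange(a0,a1+1e-6,st):
        t=np.radians(PH+a); ctrl.move_l([*(P+.085*np.array([np.cos(t),np.sin(t)])),.056],vel=.04,ori=down(82+a))
        ctrl.sleep(.05); f=ctrl.current_contact_force(); b,r=at(); t=np.radians(PH+b)
        print(round(a,1),"act",round(b,2),round(r,4),"ft",round(float(-f[0]*np.sin(t)+f[1]*np.cos(t)),2),"fr",round(float(f[0]*np.cos(t)+f[1]*np.sin(t)),2),"t",round(ctrl.current_t(),2))
E
python3 - <<'E'
from swing import *
print(at()); swing(2,34,2)
E
```

```text
(np.float64(-0.22277892617263007), np.float64(0.0847472694266954))
2.0 act 1.58 0.0848 ft -4.21 fr -1.32 t 25.62
4.0 act 3.86 0.0849 ft -2.74 fr -2.61 t 25.92
6.0 act 5.96 0.085 ft -2.49 fr -2.96 t 26.22
8.0 act 8.05 0.085 ft -1.38 fr -1.52 t 26.52
10.0 act 10.14 0.085 ft -0.66 fr -1.79 t 26.82
12.0 act 11.83 0.085 ft -3.48 fr -3.81 t 27.12
14.0 act 13.67 0.085 ft -4.47 fr -2.96 t 27.42
16.0 act 15.85 0.085 ft -3.49 fr -2.22 t 27.72
18.0 act 17.9 0.085 ft -3.68 fr -2.19 t 28.02
20.0 act 20.04 0.0851 ft -1.24 fr -1.91 t 28.32
22.0 act 22.1 0.085 ft -1.18 fr -2.62 t 28.62
24.0 act 23.78 0.085 ft -3.89 fr -2.84 t 28.92
26.0 act 25.55 0.085 ft -4.82 fr -3.81 t 29.22
28.0 act 27.74 0.085 ft -4.67 fr -2.91 t 29.52
30.0 act 29.85 0.0851 ft -2.85 fr -2.33 t 29.82
32.0 act 31.94 0.0851 ft -1.3 fr -1.72 t 30.12
34.0 act 34.07 0.0851 ft -1.34 fr -2.13 t 30.42
```

The force rises at about 11° and 23°, matching the 12° clicks with roughly 1° of offset. I'll carry on to about 47°.

```bash
python3 - <<'E'
from swing import *
swing(36,46,2); swing(47,47,1)
ctrl.sleep(.6); print(at(),ctrl.current_grasp_force(),ctrl.current_grip_width()*91)
a=ctrl.current_tool_pos(); v=snap("final")
W=ctrl.camera_params("wrist"); T=np.load("pics/final.npy"); print("sleeve px",proj(W,T,(.4445,-.3225,.078)))
S=ctrl.read_camera("scene"); cv2.imwrite("pics/fs.png",S)
E
```

```text
36.0 act 35.73 0.0851 ft -3.43 fr -2.82 t 30.72
38.0 act 37.47 0.085 ft -5.68 fr -2.8 t 31.02
40.0 act 39.69 0.0851 ft -4.49 fr -2.65 t 31.32
42.0 act 41.78 0.0851 ft -1.96 fr -3.02 t 31.62
44.0 act 43.91 0.0851 ft -2.9 fr -1.94 t 31.92
46.0 act 46.0 0.0851 ft -1.45 fr -2.1 t 32.22
47.0 act 46.81 0.0851 ft -3.19 fr -2.4 t 32.52
(np.float64(46.833433965174386), np.float64(0.08511521484579995)) 30.001668334007263 13.482739500832736
sleeve px [ 24.34425922 324.50390332]
```

```bash
python3 -c "
from bench import ctrl
print(ctrl.sign_off(),ctrl.current_t())"
```

```text
the job is handed in; nothing more can be done
the job is handed in; nothing more can be done
```

I seated the 36 mm sleeve upright and fully home in the nest and released it, then swung the lever four clicks (about 47–48° by arm position and click forces) and handed in still gripping it; the judge's result was not shown.

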